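# Load a sample bottle into the shaker

### The arm

A 6-joint arm with a two-finger parallel gripper is mounted at the origin on the work surface. World frame = base frame: x ahead of the robot, y to its left, z up, the work surface at z = 0. Lengths are in m, angles in rad, forces in N, time in s.
With the tool pointing down it reaches from about 0.35 to 0.775 m from the base axis. Payload 5.5 kg.
Tool frame: the origin (TCP) lies at the very end of the fingers, on their centre line; the grasp point (between the pads) lies 19 mm behind it; z points along the fingers, y is the line along which they close (so a half turn about z gives the same grasp; the last joint's range is limited). The gripper opens to 85 mm and grips with 20 to 120 N. Pads are 22 mm wide; open, the fingers measure 114 mm over their backs; the gripper's body (76 mm by 85 mm) begins 54 mm behind the grasp point. The pads swing forward as they close: fully open they stand 13 mm farther back than shut.
Start: joints at [1.197, 0.313, 0.046, 1.304, 0, 1.431], TCP at [0.133, 0.559, 0.231] pointing down, gripper open.
Joint ranges: [-2.76, 2.76], [-0.86, 1.69], [-1.03, 1.26], [-2.2, 2.34], [-1.47, 1.5], [-3.14, 3.14]. Speed limits (rad/s): [2.57, 2.57, 3.14, 3.14, 3.14, 3.14].

### API

Orientations are given as a unit quaternion [w, x, y, z].
In Python, from workcell import env gives the robot as it stands. The module is installed in compiled form; this text tells all that it offers.
- The arm moves only by the tool jog_arm, never from a script. Its argument "rows" is a list of rows, each a list of 6 numbers: the shift along the world's x, y, z in units of 40 mm (1.0 is 40 mm), then the turn, a rotation vector about the world's x, y, z in units of 6 degrees (1.0 is 6 degrees). In form: [[x, y, z, wx, wy, wz], ...]. A call has 1 to 12 rows; each row is the pose to reach, as a shift and turn from the pose commanded when the call began; what a row does not reach only later rows make up. A row lasts 1/12 s, in which the tool goes at most 41.7 mm and 7.16 degrees, less where a joint would pass 70% of its speed; a pose out of reach is approached as far as the arm can. A call with a gripper value outside its range is refused whole. "jaw" is the gripper command: -1 is fully open, 1 is shut, values between are in proportion, set as the call begins (left out, the last holds). The fingers move at their own pace and stop on an object; "force" is the grip in N (left out, the last holds). Time passes only in rows, so rows that repeat a pose let the fingers close. It gives the time, the measured TCP pose, the force, the opening and the grip force at its end, in the units of the state.
- env.get_state(): the state, without advancing time (a new reading comes with each control period).
- env.read_camera(name): name is "side" or "top"; returns a dict with "pixels" (400x640x3 uint8, red, green, blue), "mtx" (3x3 intrinsics, pixels), "k1" (the pictures are not rectified: a ray, as slopes to the right and down, at radius r is drawn at 1 + k1 r^2 times it, then the intrinsics apply), "cam_to_world" (4x4, takes a point from camera to world coordinates). Camera axes: x right, y up, looking along -z (the intrinsics and any distortion apply to the point x, -y, -z); pixel columns grow to the right and rows downward; lengths in m; the calibration is good to about 2 mm. A picture is of the moment at which its call begins. There is no depth.
- env.hand_in(): hands the job in; it is judged then, once.
The state is a dict: "clock": time; "joint_pos": joint angles; "qvel": joint speeds; "tau": joint torques, N m; "tcp_pos": TCP position; "orientation": TCP orientation; "wrist_force": force on the tool from outside, world axes, zero at the start; "ft_torque": the same for the moment, N m; "finger_gap": finger opening in m; "grip_force": force on a finger pad.
Only numpy, scipy, OpenCV 4.12 (cv2) and the standard library are available. Lean on these libraries where they do the work, as an engineer would, in place of code of your own. Each camera call takes 0.05 s, during which the arm holds its last target. There are 200 camera calls.

### The job

Load the laboratory shaker: take the tall slim sample bottle that stands on the bench and stand it upright in the empty holder ring on the shaker's platform. Lower it in and let it go once it stands on the platform; do not drop it. Leave its twin, already in the other ring, standing where it is.

Things in the scene. Friction and masses are not known exactly. Their poses are not given: they have to be found in the camera images.
- bottle_centre (a point): Centre, half-way up, of the bottle to load: round, amber glass, white label, orange cap, upright on the bench; z up. 38 mm diameter, 95 mm tall, 0.08 to 0.15 kg; side straight up to 68 mm above the underside, cap 24 mm wide on top. Of the bottles on the bench only this one is both tall and slim: near it (100 mm or more, axis to axis) are a short one, 61 x 38 mm, and a wide one, 98 x 60 mm.
- free_ring (a point): Middle of the empty holder ring, at the level of the platform's surface inside it, where the bottle's underside comes to stand; z up, y towards or away from the other ring. Steel ring fixed to the platform: inner diameter 60 mm, outer 68 mm, 20 mm high, open top.
- twin_centre (a point): Centre, half-way up, of the twin: a loose bottle of the same shape and size that already stands in the shaker's other ring, 120 mm from the empty one between centres; z up. It is to be left there.
- shaker: The shaker, a low white box fixed on the bench, 220 mm (its x) by 270 mm (its y), with a flat dark platform 100 mm above the bench that carries two like steel rings side by side along y, 60 mm either side of the middle. Origin: centre of its underside, at bench level.

How it is judged:
At the end, for the whole second after the job is handed in: The tall slim bottle stands upright (within 10 degrees) and at rest inside the empty ring, its axis within 15 mm of the ring's middle and its underside on the platform (within 6 mm), and the twin still stands upright (within 10 degrees) in the other ring, within 25 mm of where it was (horizontal distance between bottle_centre and free_ring below 0.015 m and z of bottle_centre in the frame of free_ring between 0.0415 and 0.0535 m and angle between each of bottle_centre, twin_centre's own z axis and vertical below 0.1745 rad and linear speed of bottle below 0.02 m/s and distance of twin_centre from where it was at the start of the episode below 0.025 m); the robot touches nothing.
It fails at once if the bottle is dropped into the ring (falls there faster than 0.6 m/s, as from more than about 2 cm) (horizontal distance between bottle_centre and free_ring below 0.03 m and z of bottle_centre in the frame of free_ring below 0.09 m and linear speed of bottle above 0.6 m/s).
It fails at once if the twin is lifted, tipped or shifted by more than 25 mm (distance of twin_centre from where it was at the start of the episode above 0.025 m or angle between twin_centre's own z axis and vertical above 0.35 rad).
It also fails if it takes over 38 s, if anything falls off the work surface, if the arm or the gripper's body presses on something with over 40 N, if the wrist force passes 120 N, or if a joint passes its speed limit or range.

## Working session

There is one attempt and no reset: what is moved stays moved. The work goes in short steps, Python scripts to look and compute and a tool call to move; the robot and the scene stay as the last step left them, time stands still between calls to the robot, and variables do not carry over. Pictures are saved under pics/ and viewed, at most 10 in all, crops included, and the job is handed in when it is done.

Besides the shell and the picture viewer there is one more tool, called after "Request:" in YAML: its name, and indented under it one key for each argument. jog_arm: Moves the arm, as the interface text tells. Its arguments: {"type":"object","properties":{"rows":{"type":"array","items":{"type":"array","items":{"type":"number"}}},"jaw":{"type":"number"},"force":{"type":"number"}},"required":["rows"]}

```bash
mkdir -p pics
cat > h.py <<'E'
import numpy as np, cv2
from workcell import env
def cam(n):
    c=env.read_camera(n); return {k:(np.array(v) if k!='k1' else v) for k,v in c.items()}
def ray(c,u,v):
    D=np.array([c['k1'],0,0,0],float)
    p=cv2.undistortPoints(np.array([[[u,v]]],float),c['mtx'].astype(float),D)[0,0]
    T=c['cam_to_world']; d=T[:3,:3]@np.array([p[0],-p[1],-1.]); return T[:3,3],d/np.linalg.norm(d)
def onz(c,u,v,z):
    o,d=ray(c,u,v); return o+d*(z-o[2])/d[2]
def proj(c,P):
    T=c['cam_to_world']; q=T[:3,:3].T@(np.array(P)-T[:3,3]); x=np.array([q[0],-q[1]])/-q[2]
    x=x*(1+c['k1']*(x@x)); return (c['mtx']@[x[0],x[1],1])[:2]
E
python3 - <<'E'
from h import *
for n in('top','side'):
    c=cam(n); cv2.imwrite(f'pics/{n}0.png',c['pixels'][:,:,::-1]); print(n,c['cam_to_world'].round(3).tolist(),c['mtx'].tolist(),c['k1'])
print(env.get_state())
E
```

```text
top [[0.02, 0.988, -0.15, 0.376], [-1.0, 0.02, -0.004, -0.014], [-0.001, 0.15, 0.989, 1.034], [0.0, 0.0, 0.0, 1.0]] [[444.6680217486352, 0.0, 318.4921939550817], [0.0, 444.6680217486352, 203.1609881919339], [0.0, 0.0, 1.0]] -0.06122178250246524
side [[0.998, 0.03, -0.05, 0.483], [-0.056, 0.756, -0.652, -0.612], [0.018, 0.654, 0.756, 0.813], [0.0, 0.0, 0.0, 1.0]] [[425.5664263962341, 0.0, 319.32191664721813], [0.0, 425.5664263962341, 197.5768345998548], [0.0, 0.0, 1.0]] -0.08740615632382215
{'clock': 0.1, 'joint_pos': array([1.19737968e+00, 3.13934155e-01, 4.51243134e-02, 1.30359252e+00,
       2.39127834e-05, 1.43121287e+00]), 'qvel': array([-0.00032569, -0.00240962,  0.00188758, -0.00134197,  0.00016756,
        0.00054885]), 'tau': array([ 1.92934822e-03, -4.81727314e+01,  2.99242580e+01,  1.27888739e-02,
       -1.47670089e-04, -8.74987421e-06]), 'tcp_pos': array([0.13306488, 0.55894401, 0.23050597]), 'orientation': array([-2.15288159e-04,  1.16650385e-01,  9.93172715e-01, -7.73712816e-04]), 'wrist_force': array([ 0.32652861, -0.80355362,  0.40853591]), 'ft_torque': array([-0.0183505 ,  0.03119977,  0.02987148]), 'grip_force': 0.0, 'finger_gap': 0.08542101173943702}
```

View pics/top0.png

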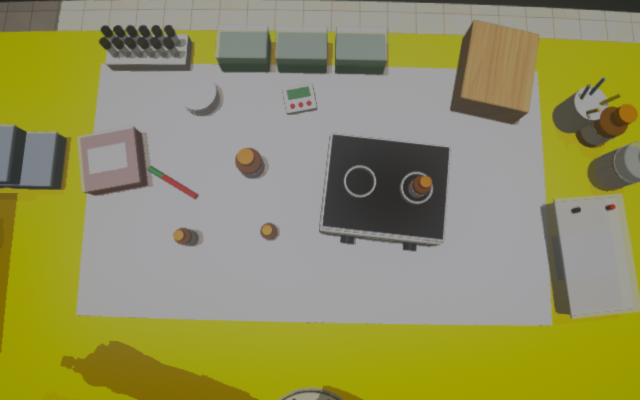

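View pics/side0.png

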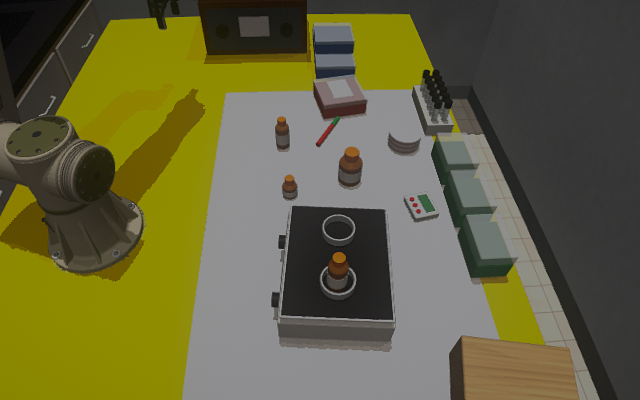

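Top view: the tall slim bottle's cap is at about (181,236), the short bottle at (269,231) and the wide one at (249,161). The empty ring is at (360,181) and the twin is in its ring at (418,186). In the side view the tall slim bottle is at (282,132), the empty ring at (339,230) and the twin at (338,275).

```bash
cat >> h.py <<'E'
def blob(c,box,lo,hi):
    u0,v0,u1,v1=box; h=cv2.cvtColor(c['pixels'][v0:v1,u0:u1],cv2.COLOR_RGB2HSV)
    m=cv2.inRange(h,np.array(lo),np.array(hi)); n,l,s,ce=cv2.connectedComponentsWithStats(m)
    i=1+np.argmax(s[1:,4]); return ce[i]+[u0,v0],s[i]+np.array([u0,v0,0,0,0])
def tri(a,b):
    (o,d),(p,e)=a,b; s=np.linalg.lstsq(np.c_[d,-e],p-o,rcond=None)[0]
    x,y=o+d*s[0],p+e*s[1]; return (x+y)/2,np.linalg.norm(x-y)
E
python3 - <<'E'
from h import *
t,s=cam('top'),cam('side')
O=([5,150,120],[16,255,255])
for nm,bt,bs in(('tall',(165,220,215,255),(268,110,300,155)),('short',(255,218,285,245),(278,170,302,202)),('wide',(230,140,270,185),(335,142,368,190)),('twin',(405,170,440,205),(325,248,355,295))):
    a,sa=blob(t,bt,*O); b,sb=blob(s,bs,*O)
    P,g=tri(ray(t,*a),ray(s,*b)); print(nm,a.round(1),sa,b.round(1),sb,P.round(4),round(g,4),onz(t,*a,.093).round(4))
for c,n,box in((t,'top',(338,160,382,202)),(s,'side',(315,208,363,252))):
    u0,v0,u1,v1=box; g=cv2.cvtColor(c['pixels'],cv2.COLOR_RGB2GRAY)[v0:v1,u0:u1]
    _,m=cv2.threshold(g,0,255,cv2.THRESH_OTSU)
    cs,_=cv2.findContours(m,cv2.RETR_CCOMP,cv2.CHAIN_APPROX_NONE)
    for k in cs:
        if len(k)>30:
            e=cv2.fitEllipse(k); u,v=e[0][0]+u0,e[0][1]+v0
            print(n,'ell',round(u,1),round(v,1),np.round(e[1],1),'z.12',onz(c,u,v,.12).round(4),'z.11',onz(c,u,v,.11).round(4))
v=[cv2.resize(c['pixels'][b[1]:b[3],b[0]:b[2]],(360,300),interpolation=cv2.INTER_CUBIC) for c,b in((t,(320,140,440,240)),(s,(270,110,390,210)))]
cv2.imwrite('pics/z1.png',np.hstack(v)[:,:,::-1])
# shaker top plate corners
for u,w in((330,136),(450,145),(443,242),(321,234)): print('corner',onz(t,u,w,.1).round(3))
E
```

```text
Traceback (most recent call last):
  File "h.py", line 17, in blob
    i=1+np.argmax(s[1:,4]); return ce[i]+[u0,v0],s[i]+np.array([u0,v0,0,0,0])
        ~~~~~~~~~^^^^^^^^^
ValueError: attempt to get argmax of an empty sequence
```

```bash
cat > m.py <<'E'
from h import *
t,s=cam('top'),cam('side')
for c,q in((t,[(181,236),(269,230),(247,157),(426,182)]),(s,[(281,121),(289,180),(351,153),(339,258)])):
    h=cv2.cvtColor(c['pixels'],cv2.COLOR_RGB2HSV); print([h[v,u].tolist() for u,v in q],[h[v+8,u].tolist() for u,v in q])
O=([7,150,145],[17,255,255])
for nm,bt,bs in(('tall',(165,220,215,255),(268,110,300,155)),('short',(255,218,285,245),(278,170,302,202)),('wide',(230,140,270,185),(335,142,368,190)),('twin',(405,170,440,205),(325,248,355,295))):
  try:
    a,sa=blob(t,bt,*O); b,sb=blob(s,bs,*O)
    P,g=tri(ray(t,*a),ray(s,*b)); print(nm,a.round(1),sa,b.round(1),sb,P.round(4),round(g,4),onz(t,*a,.093).round(4))
  except ValueError as e: print(nm,'none')
for c,n,box in((t,'top',(338,160,382,202)),(s,'side',(315,208,363,252))):
    u0,v0,u1,v1=box; g=cv2.cvtColor(c['pixels'],cv2.COLOR_RGB2GRAY)[v0:v1,u0:u1]
    _,m=cv2.threshold(g,0,255,cv2.THRESH_OTSU)
    cs,_=cv2.findContours(m,cv2.RETR_CCOMP,cv2.CHAIN_APPROX_NONE)
    for k in cs:
        if len(k)>30:
            e=cv2.fitEllipse(k); u,v=e[0][0]+u0,e[0][1]+v0
            print(n,'ell',round(u,1),round(v,1),np.round(e[1],1),'z.12',onz(c,u,v,.12).round(4),'z.11',onz(c,u,v,.11).round(4))
v=[cv2.resize(c['pixels'][b[1]:b[3],b[0]:b[2]],(360,300),interpolation=cv2.INTER_CUBIC) for c,b in((t,(320,140,440,240)),(s,(270,110,390,210)))]
cv2.imwrite('pics/z1.png',np.hstack(v)[:,:,::-1])
for u,w in((330,136),(450,145),(443,242),(321,234)): print('corner',onz(t,u,w,.1).round(3))
E
python3 m.py
```

```text
[[21, 137, 162], [21, 136, 163], [19, 149, 163], [18, 180, 160]] [[8, 24, 130], [10, 85, 105], [8, 81, 94], [12, 140, 104]]
[[15, 179, 124], [16, 193, 151], [16, 192, 146], [18, 221, 143]] [[13, 149, 99], [13, 145, 97], [9, 122, 73], [10, 196, 74]]
tall none
short none
wide [246. 149.] [246 149   1   1   1] [351.6 151.1] [345 147  14   9  95] [0.6247 0.1478 0.105 ] 0.0146 [0.6355 0.1509 0.093 ]
twin [426.5 177.7] [422 176   9   5  16] [340.  253.2] [339 252   3   3   5] [ 0.5531 -0.2152  0.2073] 0.0031 [ 0.5794 -0.243   0.093 ]
top ell 359.6 180.7 [31.3 31.7] z.12 [ 0.564  -0.0953  0.12  ] z.11 [ 0.5661 -0.0961  0.11  ]
top ell 359.5 180.9 [27.8 28.9] z.12 [ 0.5638 -0.0952  0.12  ] z.11 [ 0.5658 -0.0961  0.11  ]
side ell 338.3 227.1 [25.6 32.4] z.12 [ 0.5633 -0.0954  0.12  ] z.11 [ 0.5645 -0.0879  0.11  ]
side ell 338.3 227.1 [24.3 30.1] z.12 [ 0.5634 -0.0952  0.12  ] z.11 [ 0.5646 -0.0877  0.11  ]
corner [ 0.666 -0.032  0.1  ]
corner [ 0.652 -0.294  0.1  ]
corner [ 0.44  -0.274  0.1  ]
corner [ 0.452 -0.017  0.1  ]
```

View pics/z1.png

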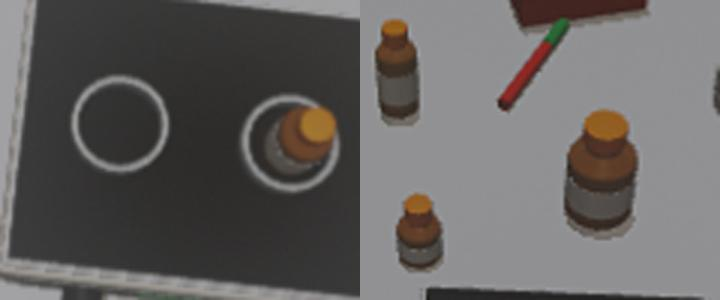

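The crop shows the empty ring's rim cleanly on the left of the top view. In the side view, the tall slim bottle is the upper-left one, well away from the other two. Both views put the ring at (0.564, -0.095) with its rim at z=0.12. The cap threshold needs a higher hue.

```bash
sed -i 's/^O=.*/O=([14,115,112],[26,255,255])/' m.py; python3 m.py | grep -E 'tall|short|wide|twin'
```

```text
tall [178.2 234.9] [174 230  10  11  81] [280.8 118.9] [277 117   8   5  31] [0.4442 0.287  0.0953] 0.0003 [0.4445 0.2878 0.093 ]
short [266.5 229.4] [262 224  10  11  89] [288.8 177.6] [285 175   9   6  44] [0.4629 0.1029 0.0617] 0.0003 [0.4603 0.0992 0.093 ]
wide [245.2 156. ] [237 149  17  15 205] [351.6 151.3] [345 147  14  10 108] [0.6183 0.1511 0.0986] 0.0001 [0.6197 0.152  0.093 ]
twin [425.4 181.1] [420 176  12  12 114] [338.9 257.1] [333 252  13  11 113] [ 0.5504 -0.2157  0.1954] 0.0002 [ 0.5718 -0.2404  0.093 ]
```

The cap heights (0.095, 0.062, 0.099, 0.195) match the given sizes. That puts the bottle at (0.444, 0.287), the ring at (0.5635, -0.095) and the twin at (0.550, -0.216), so I'm moving above the bottle.

Request:
jog_arm:
  rows:
    - [0.3,-0.25,0,0,0,0]
    - [0.9,-0.8,0,0,0,0]
    - [1.7,-1.5,0,0,0,0]
    - [2.5,-2.2,0,0,0,0]
    - [3.3,-2.9,0,0,0,0]
    - [4.1,-3.6,0,0,0,0]
    - [4.9,-4.3,0,0,0,0]
    - [5.7,-5.0,0,0,0,0]
    - [6.5,-5.7,0,0,0,0]
    - [7.2,-6.3,0,0,0,0]
    - [7.6,-6.65,0,0,0,0]
    - [7.775,-6.8,0,0,0,0]
  jaw: -1
  force: 30

```text
clock: 1.4
tcp_pos: [0.4469, 0.2849, 0.2313]
orientation: [0.001, 0.119, 0.993, -0.0]
wrist_force: [-0.3, 0.7, -0.1]
finger_gap: 0.0855
grip_force: 0.0
```

Request:
jog_arm:
  rows:
    - [0,0,0,0,0,0]
    - [0,0,0,0,0,0]
    - [0,0,0,0,0,0]

```text
clock: 1.65
tcp_pos: [0.4431, 0.2882, 0.2313]
orientation: [-0.0, 0.116, 0.993, 0.0]
wrist_force: [-0.2, 1.2, 0.0]
finger_gap: 0.0855
grip_force: 0.0
```

Request:
jog_arm:
  rows:
    - [0.02,-0.02,-0.2,0,0,0]
    - [0.02,-0.02,-0.6,0,0,0]
    - [0.02,-0.02,-1.1,0,0,0]
    - [0.02,-0.02,-1.6,0,0,0]
    - [0.02,-0.02,-2.1,0,0,0]
    - [0.02,-0.02,-2.6,0,0,0]
    - [0.02,-0.02,-3.1,0,0,0]
    - [0.02,-0.02,-3.6,0,0,0]
    - [0.02,-0.02,-4.1,0,0,0]
    - [0.02,-0.02,-4.6,0,0,0]
    - [0.02,-0.02,-4.9,0,0,0]
    - [0.02,-0.02,-5.0,0,0,0]

```text
clock: 2.65
tcp_pos: [0.4421, 0.2868, 0.0287]
orientation: [-0.002, 0.115, 0.993, -0.001]
wrist_force: [0.1, 0.3, 0.9]
finger_gap: 0.0855
grip_force: 0.0
```

Request:
jog_arm:
  rows:
    - [0,0,0,0,0,0]
    - [0,0,0,0,0,0]
    - [0,0,0,0,0,0]

```text
clock: 2.9
tcp_pos: [0.4455, 0.2873, 0.0323]
orientation: [0.001, 0.116, 0.993, 0.001]
wrist_force: [-0.2, 0.2, -0.0]
finger_gap: 0.0857
grip_force: 0.0
```

Run:
```python
from h import *
for n in('top','side'):
    c=cam(n); u,v=proj(c,[.444,.287,.05]).astype(int); p=c['pixels'][max(v-50,0):v+50,u-60:u+60]
    cv2.imwrite(f'pics/g_{n}.png',cv2.resize(p,(360,300),interpolation=cv2.INTER_CUBIC)[:,:,::-1])
a,b=[cv2.imread(f'pics/g_{n}.png') for n in('top','side')]; cv2.imwrite('pics/g.png',np.hstack([a,b]))
```

```text
(no output)
```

View pics/g.png

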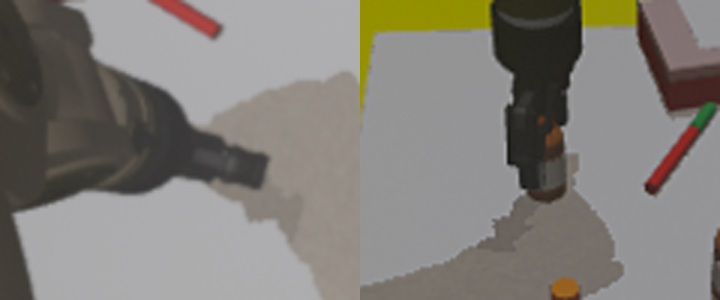

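The side crop shows the bottle upright between the open fingers, at about (545,170). Closing now.

Request:
jog_arm:
  rows:
    - [0,0,0,0,0,0]
    - [0,0,0,0,0,0]
    - [0,0,0,0,0,0]
    - [0,0,0,0,0,0]
    - [0,0,0,0,0,0]
    - [0,0,0,0,0,0]
    - [0,0,0,0,0,0]
    - [0,0,0,0,0,0]
    - [0,0,0,0,0,0]
    - [0,0,0,0,0,0]
    - [0,0,0,0,0,0]
    - [0,0,0,0,0,0]
  jaw: 1
  force: 35

```text
clock: 4.0
tcp_pos: [0.4454, 0.2868, 0.0318]
orientation: [0.0, 0.117, 0.993, 0.0]
wrist_force: [-1.8, 0.6, 4.8]
finger_gap: 0.0378
grip_force: 35.1
```

Request:
jog_arm:
  rows:
    - [0,0,0.1,0,0,0]
    - [0,0,0.4,0,0,0]
    - [0,0,0.9,0,0,0]
    - [0,0,1.4,0,0,0]
    - [0,0,1.9,0,0,0]
    - [0,0,2.4,0,0,0]
    - [0,0,2.9,0,0,0]
    - [0,0,3.4,0,0,0]
    - [0,0,3.9,0,0,0]
    - [0,0,4.3,0,0,0]
    - [0,0,4.5,0,0,0]
    - [0,0,4.5,0,0,0]

```text
clock: 5.0
tcp_pos: [0.4458, 0.2868, 0.2128]
orientation: [0.001, 0.117, 0.993, 0.001]
wrist_force: [-0.6, 0.1, -0.8]
finger_gap: 0.0369
grip_force: 35.2
```

Run:
```python
from h import *
c=cam('side'); u,v=proj(c,[.445,.287,.2]).astype(int); p=c['pixels'][max(v-60,0):v+90,max(u-90,0):u+90]
cv2.imwrite('pics/l.png',cv2.resize(p,None,fx=3,fy=3,interpolation=cv2.INTER_CUBIC)[:,:,::-1]); s=env.get_state();print(s['wrist_force'],s['tcp_pos'],s['finger_gap'],u,v)
```

```text
[ 0.74359351 -0.72420563 -1.30127777] [0.44522001 0.28659722 0.21139656] 0.037316508192483486 279 85
```

View pics/l.png

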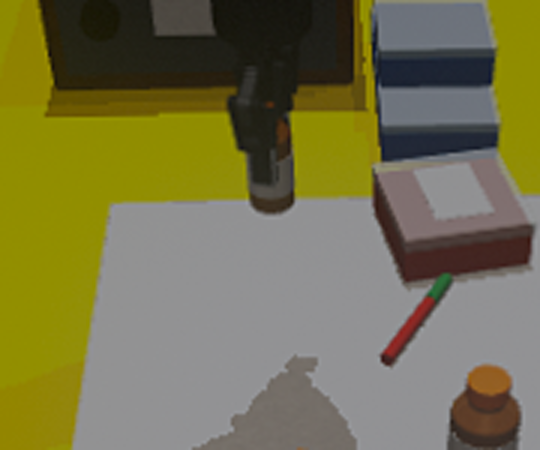

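The bottle is held upright, with its bottom at about crop pixel (271,203). Carrying it to above the ring.

Request:
jog_arm:
  rows:
    - [0.04,-0.12,0,0,0,0]
    - [0.12,-0.4,0,0,0,0]
    - [0.25,-0.8,0,0,0,0]
    - [0.37,-1.2,0,0,0,0]
    - [0.5,-1.6,0,0,0,0]
    - [0.62,-2.0,0,0,0,0]
    - [0.75,-2.4,0,0,0,0]
    - [0.87,-2.8,0,0,0,0]
    - [1.0,-3.2,0,0,0,0]
    - [1.12,-3.6,0,0,0,0]
    - [1.24,-4.0,0,0,0,0]
    - [1.36,-4.4,0,0,0,0]

```text
clock: 6.05
tcp_pos: [0.4988, 0.1087, 0.21]
orientation: [-0.001, 0.117, 0.993, -0.0]
wrist_force: [0.4, -0.4, -2.5]
finger_gap: 0.0375
grip_force: 35.2
```

Request:
jog_arm:
  rows:
    - [0.15,-0.48,0,0,0,0]
    - [0.3,-0.96,0,0,0,0]
    - [0.45,-1.44,0,0,0,0]
    - [0.6,-1.93,0,0,0,0]
    - [0.75,-2.41,0,0,0,0]
    - [0.9,-2.9,0,0,0,0]
    - [1.05,-3.38,0,0,0,0]
    - [1.2,-3.86,0,0,0,0]
    - [1.35,-4.35,0,0,0,0]
    - [1.48,-4.78,0,0,0,0]
    - [1.57,-5.05,0,0,0,0]
    - [1.6,-5.15,0,0,0,0]

```text
clock: 7.05
tcp_pos: [0.5631, -0.0976, 0.2101]
orientation: [-0.001, 0.118, 0.993, -0.0]
wrist_force: [0.5, 0.0, -1.0]
finger_gap: 0.0375
grip_force: 35.3
```

Request:
jog_arm:
  rows:
    - [0,0,0,0,0,0]
    - [0,0,0,0,0,0]
    - [0,0,0,0,0,0]
    - [0,0,0,0,0,0]

```text
clock: 7.38
tcp_pos: [0.5631, -0.0945, 0.2114]
orientation: [-0.0, 0.116, 0.993, 0.0]
wrist_force: [0.2, -0.0, -2.0]
finger_gap: 0.0374
grip_force: 35.3
```

Run:
```python
from h import *
c=cam('side'); s=env.get_state(); P=s['tcp_pos']; print(P,s['orientation'],s['wrist_force'],s['finger_gap'])
u,v=proj(c,[.5635,-.095,.16]).astype(int); im=c['pixels'].copy()
print('ring centre px',proj(c,[.5635,-.0953,.12]),'expected bottle bottom px',proj(c,[P[0],P[1],P[2]-.0315]))
p=im[v-70:v+70,u-70:u+70]; print(u,v)
cv2.imwrite('pics/r.png',cv2.resize(p,None,fx=4,fy=4,interpolation=cv2.INTER_CUBIC)[:,:,::-1])
```

```text
[ 0.56324026 -0.09447744  0.2114659 ] [1.15429150e-05 1.15955764e-01 9.93254374e-01 9.61421272e-05] [-0.48037736 -0.55116979 -1.37593972] 0.0370342397745935
ring centre px [338.33237958 227.11130408] expected bottle bottom px [339.7891958  208.08257169]
339 214
```

View pics/r.png

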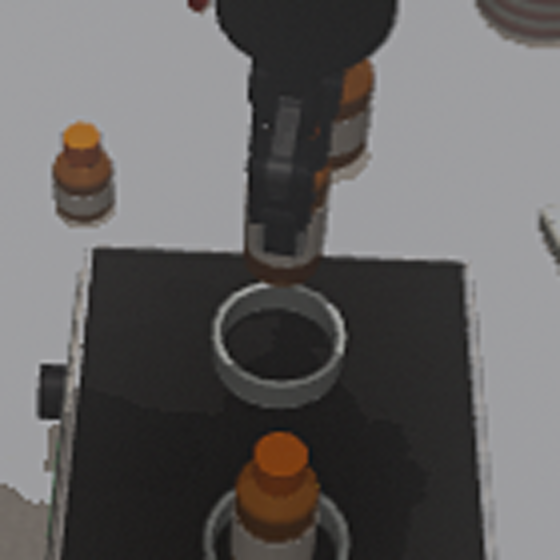

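The bottle is directly above the ring: its centre is at about crop x 285, against an expected 284 for the tool. I'm lowering it to just above the platform.

Request:
jog_arm:
  rows:
    - [0,-0.02,-0.1,0,0,0]
    - [0,-0.02,-0.3,0,0,0]
    - [0,-0.02,-0.5,0,0,0]
    - [0,-0.02,-0.7,0,0,0]
    - [0,-0.02,-0.9,0,0,0]
    - [0,-0.02,-1.1,0,0,0]
    - [0,-0.02,-1.3,0,0,0]
    - [0,-0.02,-1.5,0,0,0]
    - [0,-0.02,-1.65,0,0,0]
    - [0,-0.02,-1.75,0,0,0]
    - [0,-0.02,-1.8,0,0,0]
    - [0,-0.02,-1.8,0,0,0]

```text
clock: 8.43
tcp_pos: [0.5632, -0.0961, 0.1389]
orientation: [-0.0, 0.117, 0.993, 0.0]
wrist_force: [0.5, 0.2, -0.8]
finger_gap: 0.037
grip_force: 35.3
```

Request:
jog_arm:
  rows:
    - [0,0,-0.03,0,0,0]
    - [0,0,-0.06,0,0,0]
    - [0,0,-0.09,0,0,0]
    - [0,0,-0.1,0,0,0]
    - [0,0,-0.1,0,0,0]
    - [0,0,-0.1,0,0,0]

```text
clock: 8.93
tcp_pos: [0.5635, -0.0962, 0.1354]
orientation: [0.0, 0.117, 0.993, 0.0]
wrist_force: [0.2, -0.3, -0.8]
finger_gap: 0.0373
grip_force: 35.3
```

Request:
jog_arm:
  rows:
    - [0,0,-0.02,0,0,0]
    - [0,0,-0.04,0,0,0]
    - [0,0,-0.05,0,0,0]
    - [0,0,-0.05,0,0,0]
    - [0,0,-0.05,0,0,0]

```text
clock: 9.35
tcp_pos: [0.5634, -0.0962, 0.1333]
orientation: [-0.0, 0.117, 0.993, 0.0]
wrist_force: [0.0, -0.7, -1.4]
finger_gap: 0.0375
grip_force: 35.3
```

Request:
jog_arm:
  rows:
    - [0,0,-0.01,0,0,0]
    - [0,0,-0.03,0,0,0]
    - [0,0,-0.03,0,0,0]
    - [0,0,-0.03,0,0,0]

```text
clock: 9.68
tcp_pos: [0.5634, -0.0962, 0.132]
orientation: [-0.0, 0.117, 0.993, 0.0]
wrist_force: [-0.8, -0.4, -1.3]
finger_gap: 0.0375
grip_force: 35.3
```

Request:
jog_arm:
  rows:
    - [0,0,-0.02,0,0,0]
    - [0,0,-0.03,0,0,0]
    - [0,0,-0.03,0,0,0]
    - [0,0,-0.03,0,0,0]

```text
clock: 10.02
tcp_pos: [0.5636, -0.0963, 0.1318]
orientation: [0.0, 0.117, 0.993, -0.0]
wrist_force: [-1.5, -0.3, 6.7]
finger_gap: 0.0372
grip_force: 35.8
```

The force jumped to +6.7 N, so the bottle is on the platform. Releasing.

Request:
jog_arm:
  rows:
    - [0,0,0,0,0,0]
    - [0,0,0,0,0,0]
    - [0,0,0,0,0,0]
    - [0,0,0,0,0,0]
    - [0,0,0,0,0,0]
    - [0,0,0,0,0,0]
    - [0,0,0,0,0,0]
    - [0,0,0,0,0,0]
    - [0,0,0,0,0,0]
    - [0,0,0,0,0,0]
  jaw: -0.8

```text
clock: 10.85
tcp_pos: [0.5634, -0.0962, 0.1309]
orientation: [0.0, 0.117, 0.993, 0.0]
wrist_force: [0.3, 0.0, 0.4]
finger_gap: 0.0767
grip_force: 0.0
```

Request:
jog_arm:
  rows:
    - [0,0,0.1,0,0,0]
    - [0,0,0.4,0,0,0]
    - [0,0,0.8,0,0,0]
    - [0,0,1.2,0,0,0]
    - [0,0,1.6,0,0,0]
    - [0,0,2.0,0,0,0]
    - [0,0,2.4,0,0,0]
    - [0,0,2.8,0,0,0]
    - [0,0,3.2,0,0,0]
    - [0,0,3.6,0,0,0]
    - [0,0,3.8,0,0,0]
    - [0,0,3.8,0,0,0]

```text
clock: 11.85
tcp_pos: [0.5644, -0.0965, 0.2853]
orientation: [0.002, 0.117, 0.993, -0.0]
wrist_force: [0.6, -0.1, 0.5]
finger_gap: 0.0768
grip_force: 0.0
```

Request:
jog_arm:
  rows:
    - [0,0.3,0,0,0,0]
    - [0,0.8,0,0,0,0]
    - [0,1.4,0,0,0,0]
    - [0,2.0,0,0,0,0]
    - [0,2.6,0,0,0,0]
    - [0,3.2,0,0,0,0]
    - [0,3.8,0,0,0,0]
    - [0,4.4,0,0,0,0]
    - [0,5.0,0,0,0,0]
    - [0,5.5,0,0,0,0]
    - [0,5.8,0,0,0,0]
    - [0,5.8,0,0,0,0]

```text
clock: 12.85
tcp_pos: [0.5625, 0.1385, 0.2817]
orientation: [-0.001, 0.115, 0.993, 0.0]
wrist_force: [0.1, -0.8, 0.5]
finger_gap: 0.0765
grip_force: 0.0
```

Run:
```python
from h import *
t,s=cam('top'),cam('side'); O=([14,115,112],[26,255,255])
for nm,g in(('bottle',[.5635,-.0955,.193]),('twin',[.5504,-.2157,.1954])):
    r=[]
    for c in(t,s):
        u,v=proj(c,g).astype(int); a,st=blob(c,(u-14,v-14,u+14,v+14),*O); r.append(ray(c,*a))
    P,e=tri(*r); print(nm,P.round(4),round(e,4))
p=[cv2.resize(c['pixels'][b[1]:b[3],b[0]:b[2]],(390,400),interpolation=cv2.INTER_CUBIC) for c,b in((t,(325,120,455,250)),(s,(275,200,405,330)))]
cv2.imwrite('pics/e.png',np.hstack(p)[:,:,::-1])
```

```text
bottle [ 0.5618 -0.0974  0.1955] 0.0001
twin [ 0.5504 -0.2158  0.1954] 0.0004
```

View pics/e.png

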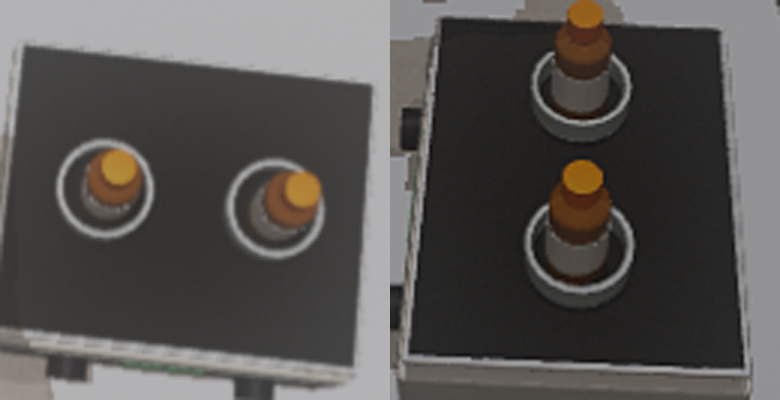

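Both bottles stand upright in their rings. The loaded bottle's cap, at (118,168) in the top crop, is 3 mm from the ring axis and at the right height, and the twin hasn't moved.

```bash
python3 -c "
from workcell import env
print(env.hand_in())"
```

```text
the job is handed in; nothing more can be done
None
```

I stood the tall slim bottle upright in the empty ring, about 3 mm off centre, left the twin unmoved, and handed the job in at about 13 s; no verdict came back.

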